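# Strip a stuck beaker off an upturned sample cup under the hold-down fork

## Task

The upturned steel beaker has stuck on the blue cup inside it. Without lifting the pair, slide it over the bench until the blue cup's neck is in the yellow hold-down fork, right up to the slot's closed end, then pull the steel beaker straight up off the cup, so that the cup stays standing in the fork. Set the beaker down (do not drop it) mouth down on the green draining mat, near its middle and wholly on it, and leave the bottle, bowl and petri dish alone.

Things in the scene. Friction and masses are not known exactly. Their poses are not given: they have to be found in the camera images.
- outer: Grey metal beaker, upside down: outside diameter 56 mm, 70 mm tall, wall 3 mm, flat closed top. Origin at the centre of its open mouth (its underside), z up through the top. At the start it is stuck over the blue cup, mouth 20 mm and top 90 mm above the bench. Grip it from above across its diameter. Pulling it off takes 5 to 15 N; lifted freely, it carries the cup along.
- inner: Blue glazed cup (slides easily), upside down inside the beaker, 0.12 kg: flange 92 mm in diameter, 5 mm thick, flat on the bench; neck 44 mm in diameter up to 85 mm, with four sprung rubber studs 55 mm up that grip the beaker. 15 mm of neck shows below the beaker, which is free of the studs after rising 40 mm, of the cup after 65 mm. Origin at the centre of the flange's underside, z up.
- fork: Hold-down fork fixed to the bench: yellow U-shaped plate 100 mm wide, underside 9 mm and top 15 mm above the bench, slot 56 mm wide open towards the fork's -x; dark block 110 mm wide, 27 mm high behind it (x 65 to 95 mm). The cup's flange slides below the plate with 4 mm of play, its neck into the slot; the beaker's mouth passes 5 mm above. Origin on the bench, on the slot's middle line.
- seat (a point): Same point and axes as the fork's origin, on the bench: where the cup's centre belongs, 2 mm short of its neck touching the slot's closed end (x = 24 mm). x runs into the slot (prong tips, turned up 3 mm, at x = -60 mm), z up.
- mat: Green draining mat, fixed, 140 x 140 mm, 4 mm thick. Origin at the centre of its underside.
- bottle: Bystander: amber bottle with black cap, 56 mm diameter, 100 mm tall. Origin at the centre of its underside.
- bowl: Bystander: white porcelain bowl, 90 mm diameter, 35 mm tall. Origin at the centre of its underside.
- petri: Bystander: closed colourless glass petri dish, 90 mm diameter, 18 mm tall. Origin at the centre of its underside.
Not all that is in view belongs to the job. Of the things that look like the inner, take the one that is farthest from the robot's base at the start.

How it is judged:
By the outcome, as a careful person would: the job done as asked, in the order asked, and still so for the second after the job is handed in, with the robot touching nothing.
It also fails if it takes over 58 s, if anything falls off the work surface, if the arm or the gripper's body presses on something with over 40 N, if the wrist force passes 120 N, or if a joint passes its speed limit or range.

## Robot

A 6-joint arm with a two-finger parallel gripper is mounted at the origin on the work surface. World frame = base frame: x ahead of the robot, y to its left, z up, the work surface at z = 0. Lengths are in mm, angles in rad, forces in N, time in s.
With the tool pointing down it reaches from about 275 to 1000 mm from the base axis. Payload 8.4 kg.
Tool frame: the origin (TCP) lies on the centre line of the jaws, within the pads' length; the fingertips stand 17 mm ahead of it and the grasp point (between the pads) lies 2 mm behind it; z points along the fingers, y is the line along which they close (so a half turn about z gives the same grasp; the last joint's range is limited). The gripper opens to 85 mm and grips with 20 to 120 N. Pads are 22 mm wide; open, the fingers measure 114 mm over their backs; the gripper's body (76 mm by 85 mm) begins 54 mm behind the grasp point. The pads swing forward as they close: fully open they stand 13 mm farther back than shut.
Start: joints at [1.329, 0.353, 1.633, -0, 1.155, -0.002], TCP at [148.441, 607.119, 248.281] pointing down, gripper open.
Joint ranges: [-2.63, 2.63], [-0.92, 2.1], [0.06, 2.66], [-1.3, 4.44], [0, 2.69], [-3.02, 3.02]. Speed limits (rad/s): [2.22, 2.22, 2.79, 3.14, 3.14, 3.14].

## Interface

Orientations are given as [roll, pitch, yaw] about the fixed x, y, z axes, in that order (R = Rz(yaw) Ry(pitch) Rx(roll)).
In Python, from rig import r, eyes gives the robot as it stands. The module is installed in compiled form; this text tells all that it offers.
- The arm moves only by the shell command python3 -m inch 'ROWS' [FORCE]. ROWS is JSON, a list of rows, each a list of 7 numbers: the shift along the tool's x, y, z in m, then the turn, a rotation vector about the tool's x, y, z in degrees, then the closure, from -1 (fully open) to 1 (shut). In form: [[x, y, z, rx, ry, rz, gripper], ...]. A call has 1 to 8 rows; each row shifts and turns the commanded pose from where the row before left it, along the tool's axes as they then stand; what a row does not reach is not made up. A row lasts 1/10 s, in which the tool goes at most 50 mm and 8.59 degrees, less where a joint would pass 70% of its speed; a pose out of reach is approached as far as the arm can. A call with a gripper value outside its range is refused whole. The fingers move at their own pace and stop on an object; FORCE is the grip in N (left out, the last holds). Time passes only in rows, so rows that do not move let the fingers close. It gives the time, the measured TCP pose, the force, the opening and the grip force at its end, in the units of the state.
- r.sense(): the state, without advancing time (a new reading comes with each control period).
- eyes.grab_frame(name): name is "scene" or "top" or "wrist"; returns a dict with "img" (384x512x3 uint8, blue, green, red), "fx", "fy", "cx", "cy" (pixels), "D" ([k1, k2, p1, p2, k3] as OpenCV has them; the pictures are not rectified), "R" (3x3) and "t" (3): a world point X has camera coordinates R X + t; the wrist camera has in their place "hand_eye" (4x4, takes a point from camera to tool coordinates, whose origin is the TCP and whose axes are the flange's). Camera axes: x right, y down, z forward; pixel columns grow to the right and rows downward; lengths in mm; the calibration is good to about 2 mm. A picture is of the moment at which its call begins: read the wrist's pose just before it. There is no depth.
- r.sign_off(): hands the job in; it is judged then, once.
The state is a dict: "clock": time; "qpos": joint angles; "qvel": joint speeds; "joint_efforts": joint torques, N m; "eef_pos": TCP position; "tcp_rot": TCP orientation; "contact_force": force on the tool from outside, world axes, zero at the start; "wrist_torque": the same for the moment, N m; "opening": opening from 0.0 (shut) to 1.0 (fully open); "grasp_force": force on a finger pad.
Only numpy, scipy, OpenCV 4.12 (cv2) and the standard library are available. Lean on these libraries where they do the work, as an engineer would, in place of code of your own. Each camera call takes 0.05 s, during which the arm holds its last target. There are 200 camera calls.

## Working session

There is one attempt and no reset: what is moved stays moved. The work goes in short steps, Python scripts to look and compute and a shell command to move; the robot and the scene stay as the last step left them, time stands still between calls to the robot, and variables do not carry over. Pictures are saved under pics/ and viewed, at most 10 in all, crops included, and the job is handed in when it is done.

```bash
mkdir -p pics; python3 - <<'E'
from rig import r, eyes
import cv2,json
s=r.sense();print({k:s[k] for k in('clock','eef_pos','tcp_rot','contact_force','opening')})
for n in('scene','top'):
    f=eyes.grab_frame(n);cv2.imwrite(f'pics/{n}0.png',f['img'])
    print(n,f['fx'],f['fy'],f['cx'],f['cy'],f['D'],f['R'],f['t'])
E
```

```text
{'clock': 0.0, 'eef_pos': array([148.32889873, 606.67488721, 247.53888791]), 'tcp_rot': array([-3.14018559e+00, -1.35942252e-05,  2.90180817e+00]), 'contact_force': array([-0.08750598, -0.78382342, -0.19160705]), 'opening': 1.0037055168986087}
scene 453.54588370228953 453.54588370228953 255.10090007926684 188.4870610532062 [-0.08346729  0.          0.          0.          0.        ] [[-0.10639729  0.99427462 -0.00987933]
 [ 0.76120441  0.075056   -0.64415406]
 [-0.63972452 -0.07605644 -0.76483198]] [  63.99345947 -367.77464255 1763.09105373]
top 401.96220098539845 401.96220098539845 257.3792176944301 188.37642407274524 [-0.06455042  0.          0.          0.          0.        ] [[ 0.01844141 -0.99970391 -0.01587461]
 [-0.99772457 -0.01737043 -0.06514554]
 [ 0.0648505   0.01703986 -0.9977495 ]] [  13.33209156  495.59632907 1136.40618329]
```

View pics/scene0.png

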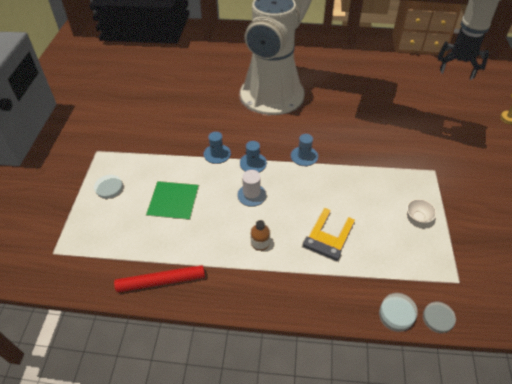

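View pics/top0.png

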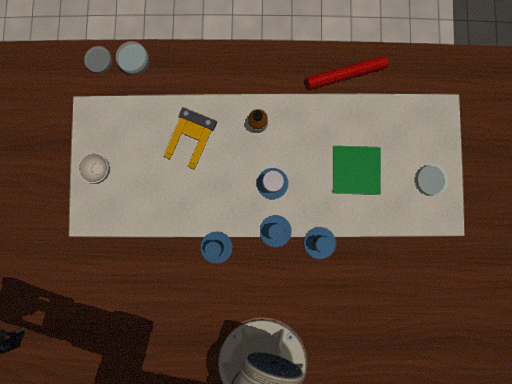

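The scene shows four blue cups. In the top view they are at (272,183), with the steel beaker on it, and bare at (276,231), (320,243) and (216,247). The base is at about (262,360), so the cup at (272,183) is the farthest and it also carries the beaker. The fork is at about (190,138), opening towards the bottom of the picture. The mat is at (357,170), bottle (257,120), bowl (95,169) and petri dish (431,180). Next I'll confirm with an enlarged crop.

```bash
python3 - <<'E'
import cv2
a=cv2.imread('pics/top0.png')[98:208,150:310]
cv2.imwrite('pics/cropT.png',cv2.resize(a,None,fx=5,fy=5,interpolation=cv2.INTER_CUBIC))
a=cv2.imread('pics/scene0.png')[160:270,230:360]
cv2.imwrite('pics/cropS.png',cv2.resize(a,None,fx=5,fy=5,interpolation=cv2.INTER_CUBIC))
E
```

```text
(no output)
```

View pics/cropT.png

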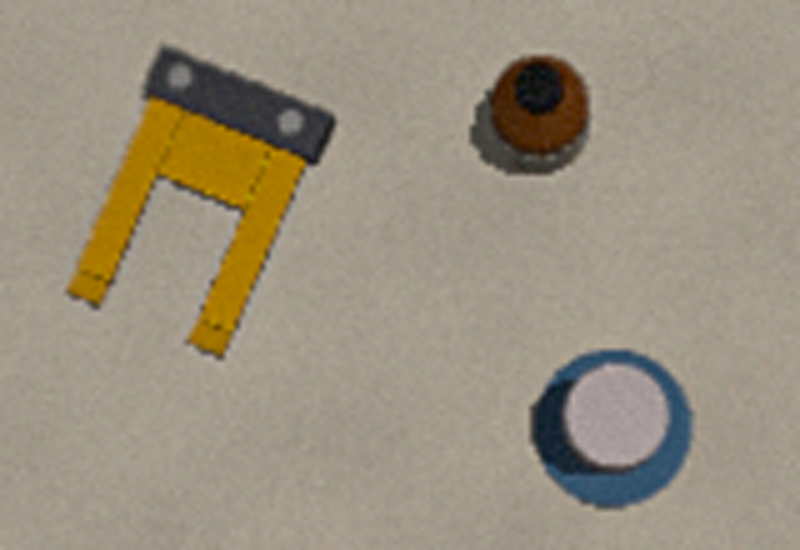

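View pics/cropS.png

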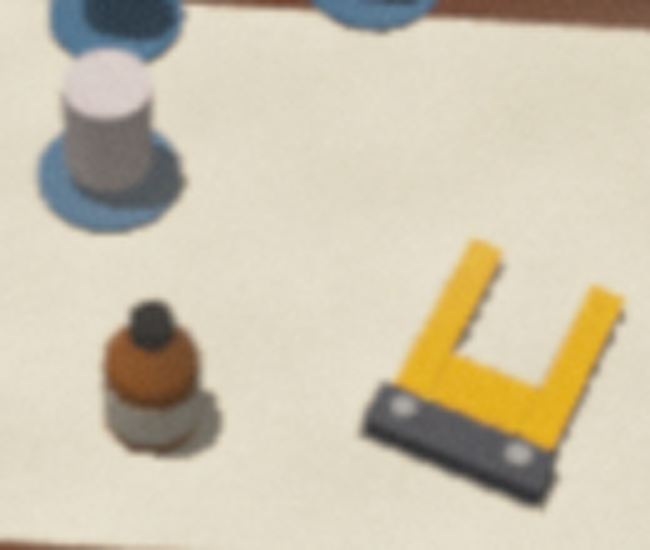

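The top crop confirms the target: a pinkish-grey beaker on a blue flange. The beaker top is centred at crop (617,415) and the flange at (612,428). The fork's prong tips are at (67,292), (99,306), (188,343) and (222,358), and the slot end runs from (160,178) to (246,210). The scene crop gives the same points from the front. Now I'll fit the poses.

```bash
cat > h.py <<'E'
import numpy as np,cv2
from scipy.optimize import least_squares
from rig import r,eyes
def proj(f,X):
    K=np.array([[f['fx'],0,f['cx']],[0,f['fy'],f['cy']],[0,0,1.]])
    return cv2.projectPoints(np.float64(X).reshape(-1,1,3),cv2.Rodrigues(f['R'])[0],np.float64(f['t']),K,np.float64(f['D']))[0][:,0]
def fit(obs,model,x0):
    """obs: list of (frame, pix, idx); model points Nx3; planar pose x,y,(yaw)"""
    def W(p):
        a=p[2] if len(p)>2 else 0.
        c,s=np.cos(a),np.sin(a);M=model
        return np.c_[p[0]+c*M[:,0]-s*M[:,1],p[1]+s*M[:,0]+c*M[:,1],M[:,2]]
    q=least_squares(lambda p:np.concatenate([(proj(f,W(p)[i])-px).ravel() for f,px,i in obs]),x0)
    return q.x,np.abs(q.fun).max()
E
python3 - <<'E'
from h import *
T=eyes.grab_frame('top');S=eyes.grab_frame('scene')
ct=lambda a:(np.array(a,float)+.5)/5-.5+[150,98]
cs=lambda a:(np.array(a,float)+.5)/5-.5+[230,160]
M=np.array([[-60,50,18],[-60,28,18],[-60,-28,18],[-60,-50,18],[24,28,15],[24,-28,15.]])
t=ct([[67,292],[99,306],[188,343],[222,358],[160,178],[246,210]])
s=cs([[624,296],[590,288],[502,252],[468,240],[545,387],[452,352]])
I=list(range(6))
for o in([(T,t,I)],[(S,s,I)],[(T,t,I),(S,s,I)]): print('fork',fit(o,M,[600,200,-.3]))
P=np.array([[0,0,90.],[0,0,5]])
b=(T,ct([[617,415],[612,428]]),[0,1]);bs=(S,cs([[108,83]]),[0])
for o in([(T,b[1][:1],[0])],[(T,b[1][1:],[1])],[bs],[b,bs]): print('pair',fit(o,P,[500,0]))
Q=np.array([[0,0,4.]])
ob=[]
for f in(T,S):
    h=cv2.cvtColor(f['img'],cv2.COLOR_BGR2HSV);m=cv2.inRange(h,(45,120,60),(80,255,255))
    n,l,st,c=cv2.connectedComponentsWithStats(m);k=1+st[1:,4].argmax();print(st[k],c[k])
    ob.append((f,c[k][None],[0]));print('mat',fit(ob[-1:],Q,[500,-200]))
print('mat',fit(ob,Q,[500,-200]))
for n,p,z in(('bottle',(257,120),60),('bowl',(94,169),35),('petri',(431,180),18),('cup',(276,231),85)):
    print(n,fit([(T,np.array([p],float),[0])],np.array([[0,0,float(z)]]),[500,0])[0])
s=r.sense();print(s['eef_pos'],s['tcp_rot'],s['clock'])
E
```

```text
fork (array([ 6.21634872e+02,  2.29747540e+02, -3.80578525e-01]), np.float64(0.5430354557819044))
fork (array([ 6.26902332e+02,  2.30392903e+02, -3.54547553e-01]), np.float64(1.0018170628181338))
fork (array([ 6.23668454e+02,  2.30157505e+02, -3.68913296e-01]), np.float64(1.6698252526858823))
pair (array([512.14276898, -20.61283506]), np.float64(2.2868675841891672e-09))
pair (array([511.77153309, -19.6680259 ]), np.float64(7.877929419919383e-10))
pair (array([512.63956261, -20.44354372]), np.float64(1.4210854715202004e-13))
pair (array([512.10518804, -20.26478162]), np.float64(0.20788277589684867))
[ 333  146   48   48 2169] [356.25357308 169.77731674]
mat (array([ 555.26194235, -264.04318655]), np.float64(2.842170943040401e-14))
[ 148  182   49   36 1357] [172.41709654 199.81208548]
mat (array([ 559.54798593, -265.97499257]), np.float64(5.206857167650014e-11))
mat (array([ 556.88951252, -265.12565143]), np.float64(0.6351048358954756))
bottle [683.89610117  26.05921332]
bowl [541.78921398 493.51968847]
petri [ 528.07691799 -477.91995631]
cup [377.30720431 -30.93553751]
[148.40116233 606.84039369 247.83306506] [-3.14071375e+00  2.89480443e-05  2.90178137e+00] 0.2
```

The fork pose is about (623.5, 230, yaw −0.37), the pair is at (512,−20) and the mat at (557,−265). I'll turn the tool so that its x axis is the fork's −x, then travel above the pair.

```bash
python3 -m inch '[[0,0,0,0,0,7.5,-1],[-0.0375,-0.030,0,0,0,0,-1],[-0.0375,-0.030,0,0,0,0,-1],[-0.0375,-0.030,0,0,0,0,-1],[-0.0375,-0.030,0,0,0,0,-1],[-0.0375,-0.030,0,0,0,0,-1],[-0.0375,-0.030,0,0,0,0,-1],[-0.0375,-0.030,0,0,0,0,-1]]' 60
python3 -m inch '[[-0.0375,-0.030,0,0,0,0,-1],[-0.0375,-0.030,0,0,0,0,-1],[-0.0375,-0.030,0,0,0,0,-1],[-0.0375,-0.030,0,0,0,0,-1],[-0.0375,-0.030,0,0,0,0,-1],[-0.0375,-0.030,0,0,0,0,-1],[0,0,0,0,0,0,-1],[0,0,0,0,0,0,-1]]'
```

```text
clock: 1.0
eef_pos: [317.5, 314.5, 248.4]
tcp_rot: [3.141, 0.0, 2.771]
contact_force: [0.8, 0.3, 0.4]
opening: 1.0
grasp_force: 0.0
clock: 1.8
eef_pos: [461.6, 66.1, 248.1]
tcp_rot: [-3.142, -0.001, 2.768]
contact_force: [-0.5, 0.6, 0.7]
opening: 1.006
grasp_force: 0.0
```

```bash
python3 -m inch '[[-0.039,-0.031,0,0,0,0,-1],[-0.0393,-0.0312,0,0,0,0,-1],[0,0,0.03,0,0,0,-1],[0,0,0,0,0,0,-1],[0,0,0,0,0,0,-1]]'
python3 - <<'E'
from h import *
s=r.sense();f=eyes.grab_frame('wrist');cv2.imwrite('pics/w1.png',f['img'])
print(s['eef_pos'],s['tcp_rot'],f['fx'],f['cx'],f['cy'],f['D'],f['hand_eye'])
from scipy.spatial.transform import Rotation as Ro
Rt=Ro.from_euler('xyz',s['tcp_rot']).as_matrix();H=f['hand_eye']
Rw=Rt@H[:3,:3];tw=Rt@H[:3,3]+s['eef_pos'];f['R']=Rw.T;f['t']=-Rw.T@tw
print(proj(f,[[512.1,-20.3,90],[512.1,-20.3,5]]))
E
```

```text
clock: 2.3
eef_pos: [510.8, -17.8, 218.0]
tcp_rot: [-3.141, -0.002, 2.772]
contact_force: [0.1, 0.1, 0.5]
opening: 1.002
grasp_force: 0.0
[510.755506   -17.76745187 218.04186053] [-3.14115683e+00 -2.48715638e-03  2.77227252e+00] 323.3818229720316 252.08195962290966 187.74801856873174 [0.02395156 0.         0.         0.         0.        ] [[ 2.04496331e-04 -9.58852279e-01 -2.83905381e-01  7.14397729e+01]
 [ 9.99999391e-01  5.03957108e-04 -9.81750378e-04 -6.82628115e-01]
 [ 1.08442972e-03 -2.83905007e-01  9.58851798e-01 -1.26519460e+02]
 [ 0.00000000e+00  0.00000000e+00  0.00000000e+00  1.00000000e+00]]
[[251.01192697 186.05709508]
 [251.38412782 164.12793283]]
```

View pics/w1.png

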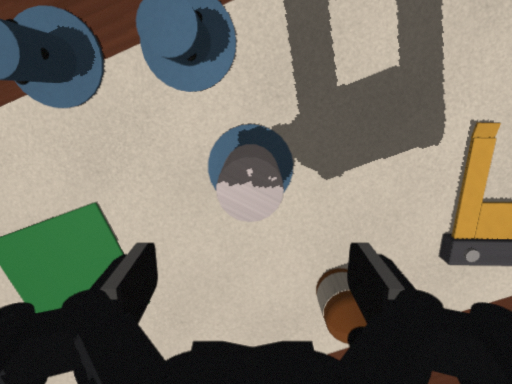

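The wrist view shows the beaker top centred at about (251,187), and my estimate projects to (251,186), so they agree. I'll centre, descend and grip.

```bash
python3 -m inch '[[-0.002,-0.002,0.035,0,0,0,-1],[0,0,0.04,0,0,0,-1],[0,0,0.04,0,0,0,-1],[0,0,0.025,0,0,0,-1],[0,0,0.014,0,0,0,-1],[0,0,0,0,0,0,-1]]'
python3 -m inch '[[0,0,0,0,0,0,1],[0,0,0,0,0,0,1],[0,0,0,0,0,0,1],[0,0,0,0,0,0,1],[0,0,0,0,0,0,1],[0,0,0,0,0,0,1],[0,0,0,0,0,0,1],[0,0,0,0,0,0,1]]' 60
```

```text
clock: 2.95
eef_pos: [512.1, -20.5, 63.6]
tcp_rot: [-3.141, -0.002, 2.773]
contact_force: [0.4, 0.1, -0.3]
opening: 1.001
grasp_force: 0.0
clock: 3.75
eef_pos: [514.2, -21.4, 66.2]
tcp_rot: [3.14, 0.003, 2.771]
contact_force: [-0.1, 2.7, 8.5]
opening: 0.644
grasp_force: 62.6
```

```bash
python3 -m inch '[[0,0,-0.001,0,0,0,1],[0,0,0,0,0,0,1],[0,0,0,0,0,0,1]]'; python3 -m inch '[[0,0.008,0,0,0,0,1],[0,0.012,0,0,0,0,1],[0,0,0,0,0,0,1]]'
```

```text
clock: 4.05
eef_pos: [513.5, -21.7, 66.2]
tcp_rot: [3.141, 0.001, 2.771]
contact_force: [-2.0, 1.8, 8.9]
opening: 0.639
grasp_force: 64.6
clock: 4.35
eef_pos: [521.6, -2.4, 66.2]
tcp_rot: [3.141, 0.002, 2.771]
contact_force: [-0.3, 4.9, 8.4]
opening: 0.645
grasp_force: 64.5
```

```bash
python3 -m inch '[[0,0,-0.001,0,0,0,1],[0,0,0,0,0,0,1],[0,0,0,0,0,0,1]]'; python3 - <<'E'
from rig import r,eyes
import numpy as np
S=[]
for i in range(3):
    eyes.grab_frame('wrist') if i else 0
    s=r.sense();print(s['eef_pos'].round(2),s['contact_force'].round(2),s['wrist_torque'].round(2),s['qpos'].round(4))
E
```

```text
clock: 4.65
eef_pos: [520.0, -3.2, 66.3]
tcp_rot: [-3.142, -0.0, 2.771]
contact_force: [-0.8, 1.4, 1.0]
opening: 0.643
grasp_force: 64.1
[520.02  -3.22  66.29] [-0.76  1.43  1.03] [0.21 0.13 0.05] [-9.1000e-03  4.4550e-01  1.9921e+00  1.0000e-04  7.0440e-01 -1.2092e+00]
[520.04  -3.23  66.29] [-1.36  0.51  1.44] [0.13 0.13 0.03] [-9.1000e-03  4.4550e-01  1.9921e+00  1.0000e-04  7.0440e-01 -1.2091e+00]
[520.03  -3.22  66.29] [-1.27  0.61  2.27] [0.17 0.15 0.02] [-9.1000e-03  4.4550e-01  1.9921e+00  1.0000e-04  7.0440e-01 -1.2091e+00]
```

```bash
python3 -m inch '[[0.010,0.011,0,0,0,0,1],[0.02,0.022,0,0,0,0,1],[0.02,0.022,0,0,0,0,1],[0.02,0.022,0,0,0,0,1],[0.02,0.022,0,0,0,0,1],[0.02,0.022,0,0,0,0,1],[0.010,0.011,0,0,0,0,1],[0,0,0,0,0,0,1]]'
```

```text
clock: 5.55
eef_pos: [455.2, 165.3, 66.3]
tcp_rot: [3.141, -0.0, 2.773]
contact_force: [-1.8, 0.5, 0.5]
opening: 0.65
grasp_force: 64.1
```

```bash
python3 -m inch '[[0,0.015,0,0,0,0,1],[0,0.02,0,0,0,0,1],[0,0.02,0,0,0,0,1],[0,0.02,0,0,0,0,1],[0,0.02,0,0,0,0,1],[0,0.02,0,0,0,0,1],[0,0.007,0,0,0,0,1],[0,0,0,0,0,0,1]]'
```

```text
clock: 6.35
eef_pos: [501.2, 277.8, 66.3]
tcp_rot: [3.141, 0.001, 2.771]
contact_force: [0.8, 2.6, 2.8]
opening: 0.646
grasp_force: 64.4
```

```bash
cat > w.py <<'E'
from h import *
from scipy.spatial.transform import Rotation as Ro
def wrist():
    s=r.sense();f=eyes.grab_frame('wrist')
    Rt=Ro.from_euler('xyz',s['tcp_rot']).as_matrix();H=f['hand_eye']
    Rw=Rt@H[:3,:3];tw=Rt@H[:3,3]+s['eef_pos'];f['R']=Rw.T;f['t']=-Rw.T@tw
    return s,f
E
python3 - <<'E'
from w import *
s,f=wrist();T=eyes.grab_frame('top')
cv2.imwrite('pics/m2t.png',T['img'])
a=cv2.resize(T['img'][100:210,130:235],None,fx=4.5,fy=4.5,interpolation=cv2.INTER_CUBIC)[:495]
b=cv2.resize(f['img'][:,100:412],None,fx=1,fy=1)
o=np.zeros((495,a.shape[1]+b.shape[1],3),np.uint8);o[:a.shape[0],:a.shape[1]]=a;o[:384,a.shape[1]:]=b
print(a.shape,b.shape);cv2.imwrite('pics/m2.png',o)
E
```

```text
(495, 472, 3) (384, 312, 3)
```

View pics/m2.png

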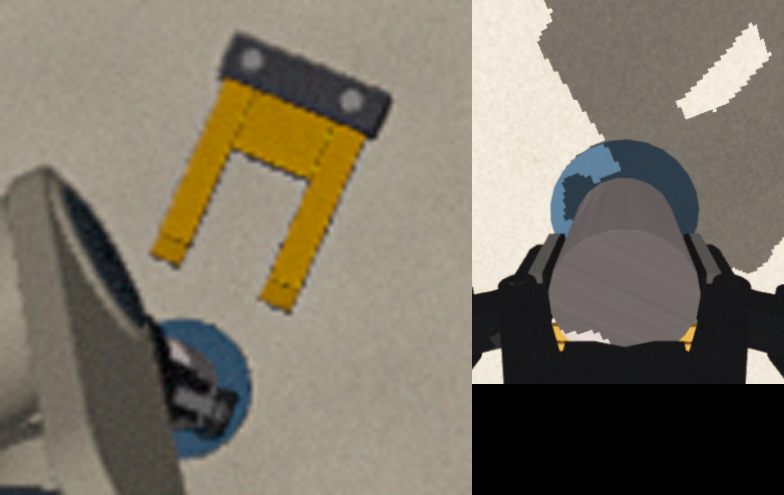

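The top view shows the flange centred in front of the slot. In the wrist view the inner prong edges (566 and 681 in the montage, midpoint about 624) are symmetric about the beaker centre at 624.5, so the pair is aligned laterally. About 131 mm remain to slide.

```bash
python3 -m inch '[[-0.01,0,0,0,0,0,1],[-0.015,0,0,0,0,0,1],[-0.015,0,0,0,0,0,1],[-0.01,0,0,0,0,0,1],[0,0,0,0,0,0,1]]'; python3 -m inch '[[-0.01,0,0,0,0,0,1],[-0.015,0,0,0,0,0,1],[-0.015,0,0,0,0,0,1],[-0.015,0,0,0,0,0,1],[-0.01,0,0,0,0,0,1],[0,0,0,0,0,0,1],[0,0,0,0,0,0,1]]'
```

```text
clock: 6.95
eef_pos: [548.6, 258.0, 66.3]
tcp_rot: [3.141, 0.001, 2.77]
contact_force: [2.2, -0.8, 2.8]
opening: 0.648
grasp_force: 64.5
clock: 7.65
eef_pos: [608.0, 235.3, 66.3]
tcp_rot: [3.141, 0.001, 2.771]
contact_force: [2.4, -0.9, 3.0]
opening: 0.643
grasp_force: 64.4
```

```bash
python3 -m inch '[[-0.006,0,0,0,0,0,1],[-0.006,0,0,0,0,0,1],[0,0,0,0,0,0,1],[0,0,0,0,0,0,1]]'; python3 -m inch '[[-0.002,0,0,0,0,0,1],[-0.001,0,0,0,0,0,1],[0,0,0,0,0,0,1]]';python3 -m inch '[[-0.002,0,0,0,0,0,1],[0,0,0,0,0,0,1],[0,0,0,0,0,0,1]]'
```

```text
clock: 8.05
eef_pos: [618.4, 231.3, 66.3]
tcp_rot: [-3.142, -0.0, 2.771]
contact_force: [-0.6, 0.6, 3.8]
opening: 0.644
grasp_force: 64.5
clock: 8.35
eef_pos: [620.6, 230.3, 66.4]
tcp_rot: [-3.141, -0.001, 2.771]
contact_force: [-3.5, 1.1, 5.1]
opening: 0.641
grasp_force: 64.7
clock: 8.65
eef_pos: [622.5, 229.6, 66.3]
tcp_rot: [-3.141, -0.001, 2.771]
contact_force: [-3.5, 2.1, 6.2]
opening: 0.645
grasp_force: 64.7
```

```bash
for i in 1 ; do python3 -m inch '[[-0.001,0,0,0,0,0,1],[0,0,0,0,0,0,1],[0,0,0,0,0,0,1]]'; python3 -m inch '[[-0.001,0,0,0,0,0,1],[0,0,0,0,0,0,1],[0,0,0,0,0,0,1]]'; done
```

```text
clock: 8.95
eef_pos: [623.3, 229.3, 66.4]
tcp_rot: [-3.141, -0.001, 2.771]
contact_force: [-2.7, 2.7, 6.4]
opening: 0.645
grasp_force: 64.7
clock: 9.25
eef_pos: [624.2, 228.9, 66.4]
tcp_rot: [-3.141, -0.001, 2.771]
contact_force: [-4.0, 1.5, 7.4]
opening: 0.647
grasp_force: 64.7
```

```bash
python3 -m inch '[[-0.0015,0,0,0,0,0,1],[0,0,0,0,0,0,1],[0,0,0,0,0,0,1]]'; python3 -m inch '[[-0.0015,0,0,0,0,0,1],[0,0,0,0,0,0,1],[0,0,0,0,0,0,1]]'
```

```text
clock: 9.55
eef_pos: [625.7, 228.4, 66.3]
tcp_rot: [-3.141, -0.001, 2.771]
contact_force: [-4.5, 1.2, 6.4]
opening: 0.649
grasp_force: 64.7
clock: 9.85
eef_pos: [626.9, 227.9, 66.4]
tcp_rot: [-3.141, -0.002, 2.771]
contact_force: [-4.9, 1.5, 6.3]
opening: 0.643
grasp_force: 64.8
```

```bash
python3 -m inch '[[-0.0015,0,0,0,0,0,1],[0,0,0,0,0,0,1],[0,0,0,0,0,0,1]]'; python3 -m inch '[[-0.001,0,0,0,0,0,1],[0,0,0,0,0,0,1],[0,0,0,0,0,0,1]]'
python3 - <<'E'
from w import *
s,f=wrist();T=eyes.grab_frame('top');S=eyes.grab_frame('scene');cv2.imwrite('pics/s3raw.png',S['img'])
a=cv2.resize(T['img'][100:170,150:230],None,fx=5,fy=5,interpolation=cv2.INTER_CUBIC)
b=cv2.resize(S['img'][190:260,290:370],None,fx=5,fy=5,interpolation=cv2.INTER_CUBIC)
cv2.imwrite('pics/m3.png',np.hstack([a,b]))
E
```

```text
clock: 10.15
eef_pos: [627.5, 227.7, 66.5]
tcp_rot: [-3.141, -0.003, 2.771]
contact_force: [-8.3, 2.8, 10.0]
opening: 0.646
grasp_force: 65.0
clock: 10.45
eef_pos: [627.9, 227.5, 66.6]
tcp_rot: [-3.14, -0.004, 2.771]
contact_force: [-11.5, 4.9, 14.6]
opening: 0.648
grasp_force: 65.3
```

View pics/m3.png

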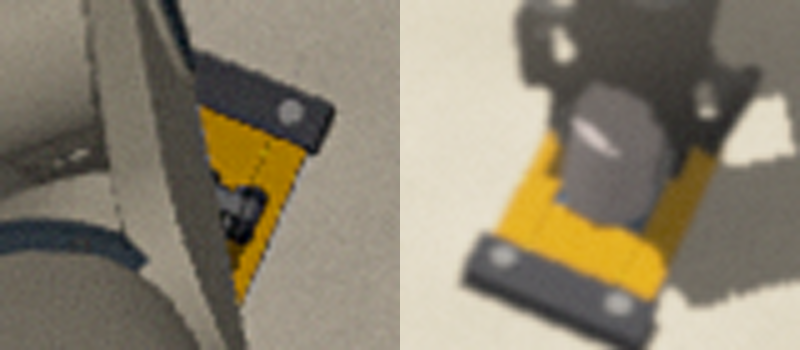

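Contact is made: the force has risen to about 12 N and the arm has stalled at the slot's closed end. The scene view shows the neck at the slot end with the flange under the plate. I'll relax the push slightly and then pull straight up.

```bash
python3 -m inch '[[0.001,0,0,0,0,0,1],[0.0005,0,-0.001,0,0,0,1],[0,0,0,0,0,0,1],[0,0,0,0,0,0,1]]'; python3 -m inch '[[0,0,-0.002,0,0,0,1],[0,0,-0.003,0,0,0,1],[0,0,-0.004,0,0,0,1],[0,0,-0.004,0,0,0,1],[0,0,0,0,0,0,1]]'
```

```text
clock: 11.0
eef_pos: [627.9, 227.2, 66.8]
tcp_rot: [-3.141, -0.002, 2.771]
contact_force: [-5.0, 2.9, 2.9]
opening: 0.643
grasp_force: 64.3
clock: 11.5
eef_pos: [629.2, 227.0, 80.9]
tcp_rot: [3.142, 0.0, 2.771]
contact_force: [-3.2, -0.2, -2.5]
opening: 0.645
grasp_force: 65.3
```

```bash
python3 -m inch '[[0,0,-0.005,0,0,0,1],[0,0,-0.005,0,0,0,1],[0,0,-0.005,0,0,0,1],[0,0,-0.005,0,0,0,1],[0,0,0,0,0,0,1]]'; python3 -m inch '[[0,0,-0.006,0,0,0,1],[0,0,-0.008,0,0,0,1],[0,0,-0.008,0,0,0,1],[0,0,-0.008,0,0,0,1],[0,0,-0.008,0,0,0,1],[0,0,-0.008,0,0,0,1],[0,0,0,0,0,0,1]]'
python3 - <<'E'
from w import *
T=eyes.grab_frame('top');S=eyes.grab_frame('scene');cv2.imwrite('pics/s4raw.png',S['img'])
a=cv2.resize(T['img'][100:170,150:230],None,fx=5,fy=5,interpolation=cv2.INTER_CUBIC)
b=cv2.resize(S['img'][170:260,290:370],None,fx=5,fy=5,interpolation=cv2.INTER_CUBIC)
o=np.zeros((450,800,3),np.uint8);o[:350,:400]=a;o[:,400:]=b
cv2.imwrite('pics/m4.png',o)
E
```

```text
clock: 12.0
eef_pos: [629.9, 227.4, 101.7]
tcp_rot: [3.14, 0.002, 2.771]
contact_force: [-3.2, 0.3, -0.2]
opening: 0.645
grasp_force: 65.6
clock: 12.7
eef_pos: [630.0, 227.4, 148.0]
tcp_rot: [3.14, 0.002, 2.771]
contact_force: [0.5, -0.7, -0.5]
opening: 0.645
grasp_force: 65.5
```

View pics/m4.png

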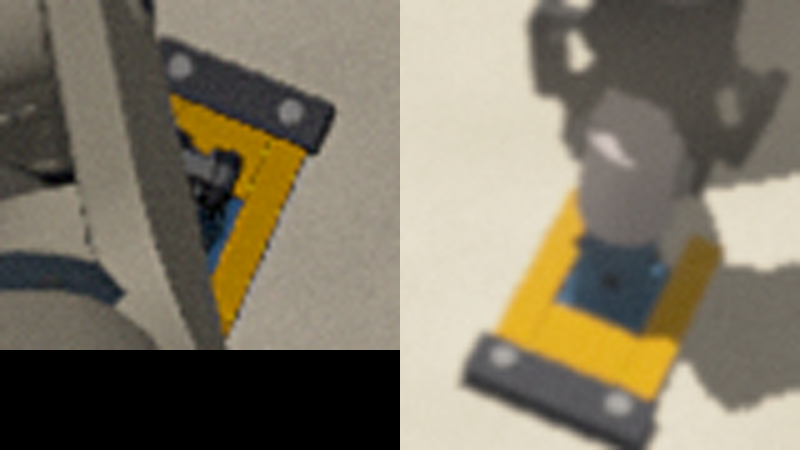

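The beaker is clear of the cup, with its mouth at about 101 mm. The blue neck, with a dark stud visible, is still standing in the slot. I'll raise it and carry it to the mat.

```bash
python3 -m inch '[[0,0,-0.02,0,0,0,1],[0,0,-0.03,0,0,0,1],[0,0,-0.02,0,0,0,1],[-0.005,-0.022,0,0,0,0,1],[-0.010,-0.04,0,0,0,0,1],[-0.010,-0.044,0,0,0,0,1],[-0.010,-0.044,0,0,0,0,1],[-0.010,-0.044,0,0,0,0,1]]'; python3 -m inch '[[-0.010,-0.044,0,0,0,0,1],[-0.010,-0.044,0,0,0,0,1],[-0.010,-0.044,0,0,0,0,1],[-0.010,-0.044,0,0,0,0,1],[-0.010,-0.044,0,0,0,0,1],[-0.010,-0.040,0,0,0,0,1],[-0.005,-0.022,0,0,0,0,1],[0,0,0,0,0,0,1]]'
python3 - <<'E'
from w import *
T=eyes.grab_frame('top');S=eyes.grab_frame('scene')
cv2.imwrite('pics/t5.png',T['img']);cv2.imwrite('pics/s5.png',S['img'])
a=cv2.resize(T['img'][95:175,150:230],None,fx=5,fy=5,interpolation=cv2.INTER_CUBIC)
b=cv2.resize(S['img'][190:270,290:370],None,fx=5,fy=5,interpolation=cv2.INTER_CUBIC)
cv2.imwrite('pics/m5.png',np.hstack([a,b]))
E
```

```text
clock: 13.6
eef_pos: [600.0, 28.4, 215.8]
tcp_rot: [-3.141, -0.001, 2.771]
contact_force: [0.1, -0.3, -1.3]
opening: 0.642
grasp_force: 65.6
clock: 14.4
eef_pos: [558.3, -259.3, 215.7]
tcp_rot: [-3.141, -0.0, 2.768]
contact_force: [0.2, 0.0, -0.3]
opening: 0.645
grasp_force: 65.6
```

View pics/m5.png

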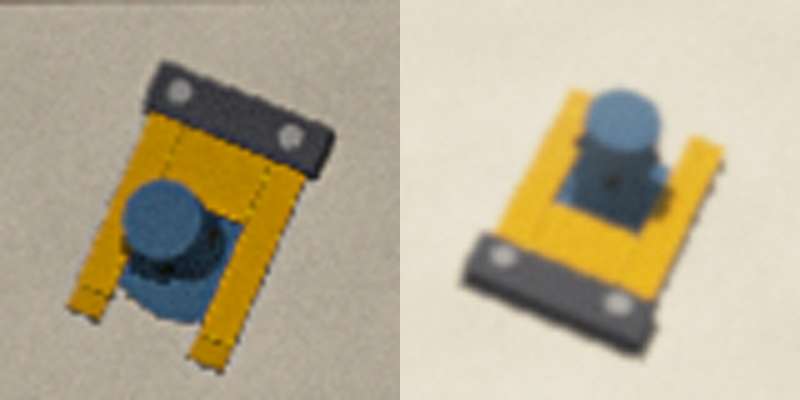

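The cup stands in the fork, its top at crop (162,220) in the top view and (622,124) in the scene view. I'll compute its seating depth relative to the fork.

```bash
python3 - <<'E'
from h import *
T=eyes.grab_frame('top');S=eyes.grab_frame('scene')
t=(np.array([[162,220.]])+.5)/5-.5+[150,95]; s=(np.array([[222,124.]])+.5)/5-.5+[290,190]
P=np.array([[0,0,85.]])
for n,o,F in(('T',(T,t,[0]),(621.63,229.75,-.37)),('S',(S,s,[0]),(626.9,230.4,-.37))):
    p=fit([o],P,[600,200])[0];d=p-F[:2];c,q=np.cos(F[2]),np.sin(F[2]);print(n,p,d[0]*c+d[1]*q,-d[0]*q+d[1]*c)
# flange lower edge seen in top crop (178,320)
e=(np.array([[178,320.]])+.5)/5-.5+[150,95];print(fit([(T,e,[0])],np.array([[0,0,5.]]),[600,200])[0])
E
```

```text
T [623.65018165 229.7510404 ] 1.883094372883284 0.7314988545041072
S [628.81725706 228.08643023] 2.6241337141339995 -1.4636946272228355
[579.61184016 235.16259351]
```

The cup is about 2 mm past the seat point, i.e. touching the closed end. Next I'll lower the beaker onto the mat; I expect contact at TCP z of about 50.

```bash
python3 -m inch '[[-0.0024,-0.0057,0.03,0,0,0,1],[0,0,0.04,0,0,0,1],[0,0,0.04,0,0,0,1],[0,0,0.03,0,0,0,1],[0,0,0.015,0,0,0,1],[0,0,0,0,0,0,1],[0,0,0,0,0,0,1]]'; python3 -m inch '[[0,0,0.004,0,0,0,1],[0,0,0.003,0,0,0,1],[0,0,0,0,0,0,1],[0,0,0,0,0,0,1]]';  python3 -m inch '[[0,0,0.001,0,0,0,1],[0,0,0.001,0,0,0,1],[0,0,0,0,0,0,1],[0,0,0,0,0,0,1]]'
```

```text
clock: 15.3
eef_pos: [560.2, -262.4, 62.3]
tcp_rot: [-3.142, 0.001, 2.772]
contact_force: [0.8, 0.3, -1.9]
opening: 0.642
grasp_force: 65.5
clock: 15.7
eef_pos: [559.5, -262.7, 54.7]
tcp_rot: [-3.142, 0.001, 2.771]
contact_force: [0.2, 0.3, -2.1]
opening: 0.645
grasp_force: 65.5
clock: 16.1
eef_pos: [559.3, -262.6, 52.2]
tcp_rot: [-3.142, -0.0, 2.771]
contact_force: [-1.3, -0.3, -2.4]
opening: 0.643
grasp_force: 65.5
```

```bash
python3 -m inch '[[0,0,0.001,0,0,0,1],[0,0,0,0,0,0,1],[0,0,0,0,0,0,1]]';  python3 -m inch '[[0,0,0.001,0,0,0,1],[0,0,0,0,0,0,1],[0,0,0,0,0,0,1]]'; python3 -m inch '[[0,0,0.001,0,0,0,1],[0,0,0,0,0,0,1],[0,0,0,0,0,0,1]]'
```

```text
clock: 16.4
eef_pos: [559.3, -262.6, 51.2]
tcp_rot: [3.142, -0.0, 2.771]
contact_force: [0.7, 0.7, -1.4]
opening: 0.644
grasp_force: 65.5
clock: 16.7
eef_pos: [559.4, -262.7, 50.4]
tcp_rot: [-3.142, 0.0, 2.771]
contact_force: [-0.5, -0.8, 0.1]
opening: 0.643
grasp_force: 65.8
clock: 17.0
eef_pos: [559.4, -262.6, 50.3]
tcp_rot: [-3.142, 0.0, 2.771]
contact_force: [-4.6, 2.9, 9.6]
opening: 0.643
grasp_force: 66.7
```

Contact came at z of 50.4 mm, as predicted. I'll release and retreat.

```bash
python3 -m inch '[[0,0,-0.0005,0,0,0,1],[0,0,0,0,0,0,-1],[0,0,0,0,0,0,-1],[0,0,0,0,0,0,-1],[0,0,0,0,0,0,-1],[0,0,0,0,0,0,-1],[0,0,0,0,0,0,-1]]' 20; python3 -m inch '[[0,0,-0.01,0,0,0,-1],[0,0,-0.03,0,0,0,-1],[0,0,-0.04,0,0,0,-1],[0,0,-0.04,0,0,0,-1],[0.04,0,-0.02,0,0,0,-1],[0.045,0,0,0,0,0,-1],[0.045,0,0,0,0,0,-1],[0,0,0,0,0,0,-1]]'
python3 - <<'E'
from h import *
T=eyes.grab_frame('top');S=eyes.grab_frame('scene')
cv2.imwrite('pics/end.png',np.hstack([cv2.resize(T['img'][85:265,60:460],(400,180)),S['img'][120:300,60:460]]))
E
```

```text
clock: 17.7
eef_pos: [559.3, -262.6, 49.7]
tcp_rot: [3.142, -0.0, 2.771]
contact_force: [1.3, -0.4, -0.7]
opening: 0.998
grasp_force: 0.0
clock: 18.5
eef_pos: [432.5, -213.0, 189.7]
tcp_rot: [3.141, -0.005, 2.771]
contact_force: [0.3, -0.2, -0.5]
opening: 0.997
grasp_force: 0.0
```

View pics/end.png

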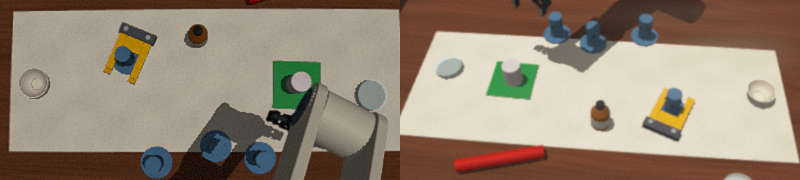

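The final views show the beaker upright mouth-down in the middle of the mat, at about (300,83) left and (512,72) right. The cup stands in the fork, and the bottle, bowl and petri dish have not moved.

```bash
python3 -c "
from rig import r
print(r.sign_off())"
```

```text
the job is handed in; nothing more can be done
None
```

The job is handed in: the blue cup stands in the fork against the slot's closed end, the beaker is mouth down near the middle of the mat, the bottle, bowl and petri dish were left alone, and it took about 19 s.

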